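# Seat a board carrier on its tilted kinematic stand and lock it with the collar

## Task

Find where the seat plate is clamped on the tilted stand, then set the circuit-board carrier down gently over its post, without dropping or ramming it, so that its three ball feet settle fully into the cone, the groove and on the flat seat. Then thread the steel collar down the post until it is fully home, flat on the carrier plate, and let go. Leave the tape roll, solder spool, bottle and cutters where they are.

Things in the scene. Friction and masses are not known exactly. Their poses are not given: they have to be found in the camera images.
- deck: Grey sloping bed (166 x 148 mm) of the fixed stand. On it a seat plate (148 x 112 x 8 mm) is clamped (holds over 80 N) somewhere along the bed's y, s = -16 to 16 mm off its middle; s is not reported: feel or look for it. Origin: middle of the bed, level with the seat plate's upper face, 74 mm above the desk. z: normal, leaning 30 degrees from vertical to the robot's side; x up the slope, y level.
- bed_cup (a point): Conical steel cup's place if s were 0, fixed to the bed: deck frame (-55, 0, 13) mm; axes as the deck. The cup itself is s away along y. 13 mm above the seat plate is the height of all three ball centres when seated. Cup walls slope 55 degrees to the plate; mouth 20 mm wide, 15 mm above the plate.
- bed_groove (a point): Steel V groove's place if s were 0: deck frame (50, 42, 13) mm. The groove itself is s away along y; it points at the cup, is 30 mm long, walls and mouth as the cup's.
- bed_flat (a point): Round flat seat's place if s were 0 (24 mm diameter, 6 mm high): deck frame (50, -42, 13) mm, at the height of a seated ball's centre. The seat itself is s away along y.
- bed_post (a point): Place of the steel post's tip if s were 0: deck frame (38, 0, 66) mm; z is the post's direction. The post itself is s away along y: 12 mm diameter, 66 mm tall, square to the seat plate, tip with only a 1.5 mm chamfer. Seated, the carrier has its axes along the deck's and its origin at (0, s, 6) mm of the deck frame.
- carrier: Loose aluminium plate, 140 (x) x 110 x 6 mm, about 0.35 kg in all (varies 20 percent), standing on three 14 mm steel ball feet. Origin: under the plate's centre, level with the feet's lowest points; z up. Plate from z = 17 to 23 mm. Hole of 20 mm diameter at (38, 0) mm for the post. Small green circuit board, 40 x 80 mm, centred at x = -45 mm, its parts up to z = 35 mm.
- handle (a point): Grasp point in the carrier's handle tab, at carrier (0, 0, 40) mm, over the centre of mass. The tab is 30 mm along x, 12 mm thick along y, from z = 23 (plate top) to 55 mm. Pinch it across y. Axes as the carrier.
- hole (a point): Centre of the carrier's hole for the post, level with the plate's top: carrier frame (38, 0, 23) mm. The collar, when home, stands flat on the plate round this hole, its centre 12 mm above the plate and 41 mm above the seat plate; the post then stands 13 mm out of it.
- foot_cone (a point): Centre of the ball foot for the cup: carrier frame (-55, 0, 7) mm, at the board's end.
- foot_groove (a point): Centre of the ball foot for the groove: carrier frame (50, 42, 7) mm.
- foot_flat (a point): Centre of the ball foot for the flat seat: carrier frame (50, -42, 7) mm.
- collar: Loose plain steel collar (ring) of 36 mm outside diameter, 14.4 mm bore, 24 mm high, 0.12 kg, standing on the desk with its bore upright. Origin: centre of its underside; z along the bore, up. It passes the post with 1.2 mm clearance all round and can jam when let go half way.
- collar_mid (a point): The collar's centre, 12 mm above its underside, on the axis of the bore.
- tape: Bystander: black tape roll lying flat, 64 mm diameter, 19 mm high. Origin under its centre.
- spool: Bystander: orange solder spool standing upright, 54 mm diameter, 50 mm high. Origin under its centre.
- flux: Bystander: small amber bottle with a red cap, 32 mm diameter, 75 mm high. Origin under its centre.
- cutters: Bystander: blue-handled side cutters lying flat, about 110 mm long, 12 mm high. Origin near the joint; x towards the jaws.
Mind the look-alikes: they are no part of the job. What is meant by the carrier is not black or turquoise, and is the larger of those in its own colour.

How it is judged:
On the way, in this order (a step that is already met when the one before it is completed fails the run):
1. the carrier's three ball feet are settled in the cone, the groove and on the flat (z of foot_cone in the frame of deck between 0.0113 and 0.0147 m and z of foot_groove in the frame of deck between 0.0113 and 0.0147 m and z of foot_flat in the frame of deck between 0.0113 and 0.0147 m and x of foot_cone in the frame of deck between -0.0575 and -0.0525 m and angle between the x axis of carrier and the x axis of deck, either way round below 0.04 rad and contact force between carrier and deck above 0.3 N), for 0.2 s.
2. the collar is fully home on the post with the carrier still seated (z of collar_mid in the frame of deck between 0.0385 and 0.0435 m and distance between collar_mid and hole below 0.0145 m and z of foot_cone in the frame of deck between 0.0113 and 0.0147 m and z of foot_groove in the frame of deck between 0.0113 and 0.0147 m and z of foot_flat in the frame of deck between 0.0113 and 0.0147 m and x of foot_cone in the frame of deck between -0.0575 and -0.0525 m and angle between the x axis of carrier and the x axis of deck, either way round below 0.04 rad), for 0.2 s.
At the end, for the whole second after the job is handed in: Ball feet in cone, groove and on the flat (centres within 1.7 mm of seated height above the seat plate, cone foot within 2.5 mm along the slope, carrier within 0.04 rad of the deck's x); collar on the post, flat on the plate (centre within 2.5 mm of home height); both released and at rest (all of step 2 and linear speed of each of carrier, collar below 0.01 m/s); the robot touches nothing.
It fails at once if the carrier is dropped (falls free, out of the fingers, faster than 0.3 m/s) (linear speed of carrier above 0.3 m/s and contact force between the fingers and carrier below 0.1 N).
It fails at once if the carrier is rammed onto the stand (contact above 60 N) (contact force between carrier and deck above 60 N).
It fails at once if the tape, spool, bottle or cutters are moved more than 30 mm (distance of any of tape, spool, flux, cutters from where it was at the start of the episode above 0.03 m).
It also fails if it takes over 72 s, if anything falls off the work surface, if the arm or the gripper's body presses on something with over 40 N, if the wrist force passes 120 N, or if a joint passes its speed limit or range.

## Robot

A 6-joint arm with a two-finger parallel gripper is mounted at the origin on the work surface. World frame = base frame: x ahead of the robot, y to its left, z up, the work surface at z = 0. Lengths are in m, angles in rad, forces in N, time in s.
With the tool pointing down it reaches from about 0.25 to 0.725 m from the base axis. Payload 4 kg.
Tool frame: the origin (TCP) lies between the finger pads; the fingertips stand 8 mm ahead of it and the grasp point (between the pads) lies 11 mm behind it (bot.tip_reach is the distance from the TCP to the fingertips, in m); z points along the fingers, y is the line along which they close (so a half turn about z gives the same grasp; the last joint's range is limited). The gripper opens to 85 mm and grips with 20 to 120 N. Pads are 22 mm wide; open, the fingers measure 114 mm over their backs; the gripper's body (76 mm by 85 mm) begins 54 mm behind the grasp point. The pads swing forward as they close: fully open they stand 13 mm farther back than shut.
Start: joints at [1.27, 0.241, 0.005, 1.335, 0, 1.571], TCP at [0.148, 0.478, 0.239] pointing down, gripper open.
Joint ranges: [-2.72, 2.72], [-1.05, 1.87], [-1.09, 1.28], [-1.99, 2.15], [-1.42, 1.44], [-3.14, 3.14]. Speed limits (rad/s): [2.79, 2.79, 3.14, 3.14, 3.14, 3.14].

## Interface

Orientations are given as a unit quaternion [x, y, z, w].
In Python, from workcell import bot gives the robot as it stands.
- The arm moves only by the tool move_arm, never from a script. Its argument "deltas" is a list of rows, each a list of 7 numbers: the opening, from 0 (shut) to 1 (fully open), then the shift along the tool's x, y, z in mm, then the turn, a rotation vector about the tool's x, y, z in degrees. In form: [[gripper, tx, ty, tz, ax, ay, az], ...]. A call has 1 to 10 rows; each row shifts and turns the commanded pose from where the row before left it, along the tool's axes as they then stand; what a row does not reach is not made up. A row lasts 1/12 s, in which the tool goes at most 41.7 mm and 7.16 degrees, less where a joint would pass 70% of its speed; a pose out of reach is approached as far as the arm can. A call is refused whole if a number of a shift passes 41.7 or a number of a turn 7.16, either way. A call with a gripper value outside its range is refused whole. The fingers move at their own pace and stop on an object; the grip force is fixed at half the most. Time passes only in rows, so rows that do not move let the fingers close. It gives the time, the measured TCP pose, the force, the opening and the grip force at its end, in the units of the state.
- bot.get_obs(): the state, without advancing time (a new reading comes with each control period).
- bot.camera(name): name is "scene" or "top"; returns the picture (384x512x3 uint8, blue, green, red); there is no depth.
- bot.calibration(name): a dict with "K" (3x3 intrinsics, pixels), "position" and "orientation" of the camera in the world. Camera axes: x right, y down, z forward; pixel columns grow to the right and rows downward; lengths in m; the calibration is good to about 2 mm. A picture is of the moment at which its call begins. calibration takes no time and is no camera call.
- bot.job_done(): hands the job in; it is judged then, once.
Trained networks look in the newest picture that a camera, given by its name, has taken for a name from the list of things; names that differ only in an ending like _2 or _b are one class to them, and where a whole thing is asked for, a point or a joint stands for the part that bears it (a point fixed in the world has none). Each returns a list of dicts, best first, with "conf" (0 to 1); they miss things now and then, are a little off and sometimes report something else, mostly with a low value. They report only what shows in the picture. A call takes as long as a camera call. They do not tell look-alikes from the thing itself.
- bot.outline_of(query, camera): "pixels" (384x512 bool, what is visible of it) and "rect" ([left, top, width, height] in pixels, round what is visible of it).
The state is a dict: "clock": time; "joint_pos": joint angles; "joint_vel": joint speeds; "tau": joint torques, N m; "eef_pos": TCP position; "tool_rot": TCP orientation; "ft_force": force on the tool from outside, world axes, zero at the start; "ft_torque": the same for the moment, N m; "grip_width": finger opening in m; "grasp_force": force on a finger pad.
Only numpy, scipy, OpenCV 4.12 (cv2) and the standard library are available. Lean on these libraries where they do the work, as an engineer would, in place of code of your own. Each camera call takes 0.05 s, during which the arm holds its last target. There are 200 camera calls.

## Working session

There is one attempt and no reset: what is moved stays moved. The work goes in short steps, Python scripts to look and compute and a tool call to move; the robot and the scene stay as the last step left them, time stands still between calls to the robot, and variables do not carry over. Pictures are saved under pics/ and viewed, at most 10 in all, crops included, and the job is handed in when it is done.

Besides the shell and the picture viewer there is one more tool, called after "Call:" by a JSON object that holds its "method" and its "body", one argument or row to a line. move_arm: Moves the arm, as the interface text tells. Its arguments: {"type":"object","properties":{"deltas":{"type":"array","items":{"type":"array","items":{"type":"number"}}}},"required":["deltas"]}

```bash
mkdir -p pics; ls; python3 - <<'E'
from workcell import bot
import cv2,numpy as np
for c in ("scene","top"):
    im=bot.camera(c); cv2.imwrite(f"pics/{c}0.png",im)
    k=bot.calibration(c); print(c,np.round(k["K"],1).tolist(),k["position"],k["orientation"])
    for q in ("carrier","collar","deck","bed_post","handle"):
        try:
            for d in bot.outline_of(q,c): print(c,q,round(d["conf"],2),d["rect"])
        except Exception as e: print(q,e)
print(bot.get_obs())
E
```

```text
pics
scene [[351.3, 0.0, 255.3], [0.0, 351.3, 187.3], [0.0, 0.0, 1.0]] [1.00385446 0.15519306 0.84926834] [ 0.53553323  0.78309887 -0.26125015 -0.17806931]
scene carrier 0.9 [132.8, 130.4, 31.8, 24.3]
scene carrier 0.85 [197.7, 114.6, 51.5, 29.1]
scene carrier 0.84 [166.6, 153.0, 38.7, 36.6]
scene carrier 0.56 [232.9, 156.2, 40.7, 34.8]
scene collar 0.55 [163.8, 154.1, 46.5, 36.9]
scene collar 0.44 [364.9, 225.2, 16.6, 16.4]
scene deck 0.58 [226.3, 206.1, 84.0, 52.7]
scene deck 0.57 [164.3, 154.1, 44.2, 35.4]
scene bed_post 0.62 [227.7, 200.3, 78.5, 58.3]
scene bed_post 0.51 [165.1, 152.2, 40.9, 40.5]
scene handle 0.88 [195.9, 113.6, 51.9, 29.6]
scene handle 0.69 [134.2, 131.1, 30.3, 23.6]
scene handle 0.67 [235.7, 157.6, 37.4, 31.4]
scene handle 0.56 [167.7, 152.1, 37.2, 37.9]
top [[478.9, 0.0, 254.2], [0.0, 478.9, 196.2], [0.0, 0.0, 1.0]] [ 0.30929442 -0.07519285  1.64699568] [ 0.71170719 -0.69964426  0.0416475  -0.04728922]
top carrier 0.9 [303.0, 197.5, 42.7, 47.0]
top carrier 0.74 [357.6, 223.8, 37.9, 36.3]
top collar 0.62 [147.4, 210.2, 12.8, 12.2]
top collar 0.46 [301.8, 198.0
[... 284 characters left out ...]
6, 'joint_pos': array([1.26999222e+00, 2.40573599e-01, 5.01191147e-03, 1.33517421e+00,
       1.30535648e-06, 1.57079969e+00]), 'joint_vel': array([-1.60380575e-03,  8.95070197e-05,  2.05611885e-04,  1.02164385e-03,
        7.41224815e-04, -1.59443335e-03]), 'tau': array([ 8.01291553e-04, -3.71975613e+01,  2.52570802e+01,  1.38506912e-03,
        6.25802113e-05, -3.46048161e-06]), 'eef_pos': array([0.14814837, 0.4775642 , 0.23932422]), 'tool_rot': array([1.49837319e-01, 9.88710664e-01, 2.99721933e-05, 3.88199845e-06]), 'ft_force': array([-0.21805999, -0.19985576, -0.1766151 ]), 'ft_torque': array([-0.00490257,  0.01288569, -0.04068587]), 'grasp_force': 0.0, 'grip_width': 0.08516301967390073}
```

```bash
python3 - <<'E'
import cv2
a=cv2.imread("pics/top0.png")[120:340,110:430]; b=cv2.imread("pics/scene0.png")[80:290,110:410]
cv2.imwrite("pics/top0c.png",cv2.resize(a,(800,550),interpolation=cv2.INTER_CUBIC))
cv2.imwrite("pics/scene0c.png",cv2.resize(b,(800,560),interpolation=cv2.INTER_CUBIC))
E
```

```text
(no output)
```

View pics/top0c.png

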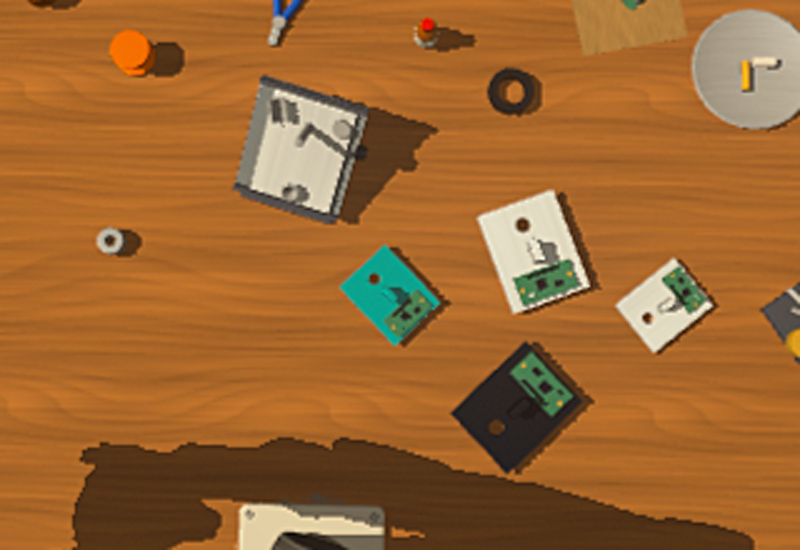

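View pics/scene0c.png

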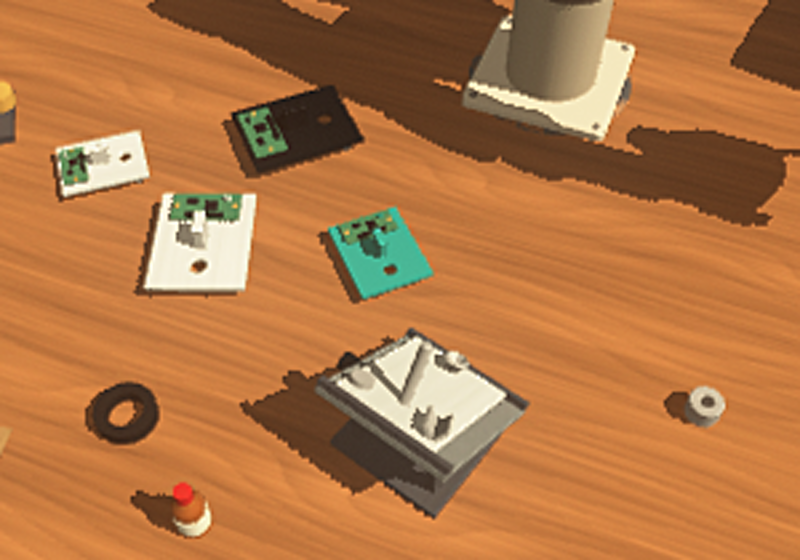

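The candidate carriers in the top crop are:
- Large white, around (537,252): this one fits, because it is neither black nor turquoise and is the larger of the two white ones.
- Small white, around (665,305): too small.
- Turquoise, around (392,297): wrong colour.
- Black, around (522,408): wrong colour.

The collar is at (110,240). The stand is at (300,150), with its x axis pointing up and slightly right in the image. Next I fit the poses using both cameras.

```bash
cat > h.py <<'E'
from workcell import bot
import cv2,numpy as np
from scipy.optimize import minimize
from scipy.spatial.transform import Rotation as Ro
CAL={c:bot.calibration(c) for c in("scene","top")}
def proj(c,P):
    k=CAL[c];R=Ro.from_quat(k["orientation"]).as_matrix()
    p=(np.atleast_2d(P)-k["position"])@R@np.array(k["K"]).T
    return p[:,:2]/p[:,2:]
def box(a,b): return np.array([[x,y,z] for x in(a[0],b[0]) for y in(a[1],b[1]) for z in(a[2],b[2])])/1000
def cyl(r,h0,h1):
    t=np.linspace(0,2*np.pi,40); return np.array([[r*np.cos(u),r*np.sin(u),z] for z in(h0,h1) for u in t])/1000
def pose(x,y,yaw,z=0,tilt=0): # tilt: z leans towards -x
    R=Ro.from_euler("z",yaw)*Ro.from_euler("y",-tilt); return R.as_matrix(),np.array([x,y,z])
def tf(p,P): R,t=p; return np.atleast_2d(P)@R.T+t
def area_iou(c,hullpx,P):
    A=np.float32(hullpx).reshape(-1,1,2);B=cv2.convexHull(np.float32(proj(c,P)))
    i,_=cv2.intersectConvexConvex(cv2.convexHull(A),B)
    return i/(cv2.contourArea(cv2.convexHull(A))+cv2.contourArea(B)-i+1e-9)
def hull(mask): # outer hull of pixel squares
    m=mask.astype(np.uint8);n,l,s,_=cv2.connectedComponentsWithStats(m)
    k=1+np.argmax(s[1:,4]);v,u=np.nonzero(l==k)
    pts=np.concatenate([np.c_[u+dx,v+dy] for dx in(-.5,.5) for dy in(0,)]+[np.c_[u,v+dy] for dy in(-.5,.5)])
    return cv2.convexHull(np.float32(pts))
def fit(hulls,model,x0,**kw):
    f=lambda q:-sum(area_iou(c,h,tf(pose(*q,**kw),model)) for c,h in hulls.items())
    best=min((minimize(f,np.array(x0)+d,method="Nelder-Mead",options=dict(initial_simplex=np.array(x0)+d+np.vstack([np.zeros(3),np.diag([.01,.01,.08])]),xatol=1e-5,fatol=1e-6)) for d in ([0,0,0],[.004,-.004,.05],[-.004,.004,-.05])),key=lambda r:r.fun)
    return best.x,[round(area_iou(c,h,tf(pose(*best.x,**kw),model)),3) for c,h in hulls.items()]
def ray(c,uv,z):
    k=CAL[c];R=Ro.from_quat(k["orientation"]).as_matrix();d=R@np.linalg.inv(k["K"])@np.array([*uv,1]);return k["position"]+d*(z-k["position"][2])/d[2]
E
cat > f1.py <<'E'
from h import *
T=cv2.imread("pics/top0.png");S=cv2.imread("pics/scene0.png")
def roi(m,x,y,w,h): o=np.zeros_like(m);o[y:y+h,x:x+w]=m[y:y+h,x:x+w];return o
def white(im,t): 
    q=cv2.cvtColor(im,cv2.COLOR_BGR2HSV);return (q[...,1]<60)&(q[...,2]>t)
def green(im):
    q=cv2.cvtColor(im,cv2.COLOR_BGR2HSV);return (q[...,0]>40)&(q[...,0]<95)&(q[...,1]>40)
carT=roi(white(T,110)|green(T),295,190,58,60);carS=roi(white(S,110)|green(S),155,148,55,45)
# plate top & its sides
print("sizes",carT.sum(),carS.sum())
plate=box((-70,-55,17),(70,55,23))
H={"top":hull(carT),"scene":hull(carS)}
g=ray("top",(324,221),.023);print(g)
for hs in (H,{"top":H["top"]},{"scene":H["scene"]}): print("carrier",fit(hs,plate,[g[0],g[1],.25]))
for t in (130,160,190):
    D={"top":hull(roi(white(T,t),200,145,62,70)),"scene":hull(roi(white(S,t),225,200,90,60))}
    g=ray("top",(230,181),.074)
    for hs in (D,{"top":D["top"]},{"scene":D["scene"]}): print("seat",t,fit(hs,box((-74,-56,0),(74,56,0)),[g[0],g[1],-.25],z=.074,tilt=np.pi/6))
q=lambda im:white(im,90)
C={"top":hull(roi(q(T),145,207,17,18)),"scene":hull(roi(q(S),363,222,22,22))}
g=ray("top",(153.7,216.3),.024)
for hs in (C,{"top":C["top"]},{"scene":C["scene"]}): print("collar",fit(hs,cyl(18,0,24),[g[0],g[1],0]))
print("tip_reach",bot.tip_reach)
E
python3 f1.py
```

```text
sizes 1231 1113
[ 0.43394818 -0.29863857  0.023     ]
carrier (array([ 0.43797134, -0.29535072,  0.36150113]), [0.972, 0.961])
carrier (array([ 0.43657289, -0.29557742,  0.3595489 ]), [0.974])
carrier (array([ 0.43957801, -0.29567967,  0.36285267]), [0.974])
seat 130 (array([ 0.56592499,  0.03204401, -0.38453816]), [0.818, 0.693])
seat 130 (array([ 0.56056757,  0.02061331, -0.26414643]), [0.836])
seat 130 (array([ 0.56823455,  0.03177872, -0.60372547]), [0.729])
seat 160 (array([ 0.56110237,  0.01976889, -0.29506806]), [0.954, 0.86])
seat 160 (array([ 0.56008015,  0.01973965, -0.26751178]), [0.958])
seat 160 (array([ 0.56268251,  0.02080441, -0.3468279 ]), [0.873])
seat 190 (array([ 0.56047136,  0.01937387, -0.30180471]), [0.978, 0.893])
seat 190 (array([ 0.5596722 ,  0.01913916, -0.29652045]), [0.981])
seat 190 (array([ 0.56325507,  0.02062139, -0.31800712]), [0.911])
collar (array([0.4420604 , 0.28180269, 0.09150193]), [0.801, 0.558])
collar (array([0.44181693, 0.28099621, 0.01308564]), [0.802])
collar (array([0.43181814, 0.2855549 , 0.08857958]), [0.563])
tip_reach 0.008
```

```bash
cat >> f1.py <<'E'
for t in (60,100):
    def q(im):
        h=cv2.cvtColor(im,cv2.COLOR_BGR2HSV);return (h[...,1]<t)&(h[...,2]>70)
    C={"top":hull(roi(q(T),140,204,25,25)),"scene":hull(roi(q(S),358,218,32,30))}
    print([cv2.boundingRect(v) for v in C.values()])
    for hs in (C,{"top":C["top"]},{"scene":C["scene"]}): print("collar",t,fit(hs,cyl(18,0,24),[.442,.283,0]))
import sys
dp=pose(.5605,.0194,-.30,z=.074,tilt=np.pi/6)
out=[]
for c,im,r in (("top",T,(198,142,64,76)),("scene",S,(218,190,100,76))):
    x,y,w,h=r;k=6 if c=="top" else 4;o=cv2.resize(im[y:y+h,x:x+w],None,fx=k,fy=k,interpolation=cv2.INTER_CUBIC)
    def L(P,col):
        uv=((proj(c,tf(dp,np.array(P)/1000))-[x,y]+.5)*k*16).astype(np.int32);cv2.polylines(o,[uv],False,col,1,cv2.LINE_AA,4)
    circ=lambda X,Y,R,Z:[(X+R*np.cos(a),Y+R*np.sin(a),Z) for a in np.linspace(0,6.3,30)]
    L([(-74,-56,0),(74,-56,0),(74,56,0),(-74,56,0),(-74,-56,0)],(0,0,255))
    L(circ(-55,0,10,15),(255,0,0));L(circ(50,-42,12,6),(0,200,0));L(circ(50,42,10,15),(255,0,255));L(circ(38,0,6,66),(0,255,255));L([(38,0,0),(38,0,66)],(0,255,255))
    out.append(cv2.copyMakeBorder(o,0,460-o.shape[0],0,0,cv2.BORDER_CONSTANT))
cv2.imwrite("pics/ov.png",np.hstack(out))
E
python3 f1.py | grep -A20 tip
```

```text
tip_reach 0.008
[(148, 210, 12, 12), (368, 224, 14, 13)]
collar 60 (array([0.44205844, 0.28179992, 0.09155302]), [0.85, 0.558])
collar 60 (array([0.44180744, 0.28094191, 0.16066539]), [0.85])
collar 60 (array([0.43182027, 0.28555655, 0.10780204]), [0.563])
[(148, 210, 12, 12), (366, 224, 16, 16)]
collar 100 (array([0.4423813 , 0.28207381, 0.05767299]), [0.908, 0.889])
collar 100 (array([0.44196344, 0.28130926, 0.09654967]), [0.916])
collar 100 (array([0.44328631, 0.28202359, 0.03916335]), [0.895])
```

View pics/ov.png

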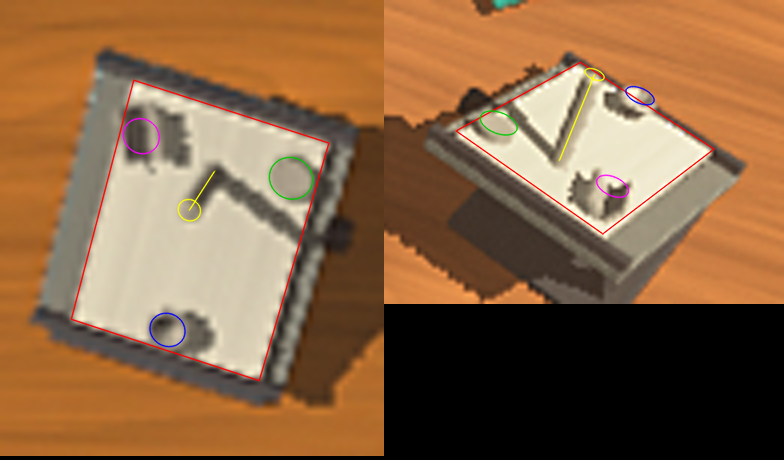

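The overlays fit both views. In the top view the seat plate, cup, groove, flat and post all line up. In the scene view the seat edges and post do too. Before reaching, I confirm the carrier in one enlarged crop.

```bash
cat >> h.py <<'E'
def togo(pos,R,x=0): # tool-frame shift mm and turn deg from now to target
    o=bot.get_obs();R0=Ro.from_quat(o["tool_rot"]);d=np.array(pos)-o["eef_pos"]
    rv=(R0.inv()*Ro.from_matrix(R)).as_rotvec(degrees=True)
    print("t",round(o["clock"],1),"shift now-frame",np.round(R0.inv().apply(d)*1000,2),"shift target-frame",np.round(R.T@d*1000,2),"turn",np.round(rv,2),"F",np.round(o["ft_force"],2),"w",round(o["grip_width"]*1000,1),"g",round(o["grasp_force"],1))
CAR=pose(.438,-.2953,.3615); DECK=pose(.5605,.0194,-.30,z=.074,tilt=np.pi/6)
FLIP=np.diag([-1.,1,-1]) # tool x=-obj x, y=obj y, z=-obj z
E
python3 - <<'E'
from h import *
T=cv2.imread("pics/top0.png");x,y,w,h=285,180,125,100
o=cv2.resize(T[y:y+h,x:x+w],None,fx=6,fy=6,interpolation=cv2.INTER_CUBIC)
for P in ([(-70,-55,23),(70,-55,23),(70,55,23),(-70,55,23),(-70,-55,23)],[(-15,-6,55),(15,-6,55),(15,6,55),(-15,6,55),(-15,-6,55)],[(38+10*np.cos(a),10*np.sin(a),23) for a in np.linspace(0,6.3,30)]):
    cv2.polylines(o,[((proj("top",tf(CAR,np.array(P)/1000))-[x,y]+.5)*96).astype(np.int32)],False,(0,0,255),1,cv2.LINE_AA,4)
cv2.imwrite("pics/car.png",o)
R=CAR[0]@FLIP; togo(tf(CAR,[0,0,.15])[0],R)
E
```

```text
t 0.6 shift now-frame [-505.83 -652.29   89.28] shift target-frame [   2.23 -825.43   89.32] turn [  0.     0.   -37.95] F [-0.22 -0.2  -0.18] w 85.2 g 0.0
```

View pics/car.png

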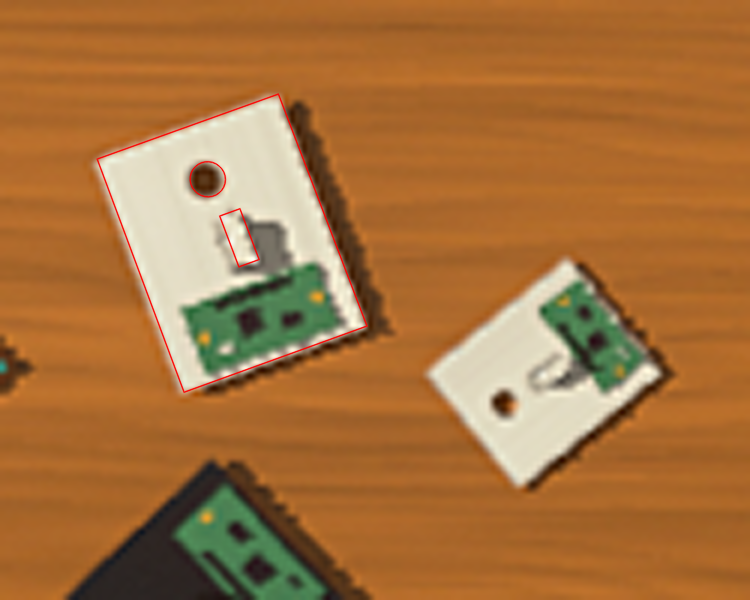

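The crop confirms the larger white carrier at crop (230,240). The 140x110 outline, the hole at (205,180) and the tab at (240,238) all match.

Call:
{"method": "move_arm", "body": {
  "deltas": [
    [1,-20.2,-26.1,0,0,0,0],
    [1,-20.2,-26.1,0,0,0,0],
    [1,-20.2,-26.1,0,0,0,0],
    [1,-20.2,-26.1,0,0,0,0],
    [1,-20.2,-26.1,0,0,0,0],
    [1,-20.2,-26.1,0,0,0,0],
    [1,-20.2,-26.1,0,0,0,0],
    [1,-20.2,-26.1,0,0,0,0],
    [1,-20.2,-26.1,0,0,0,0],
    [1,-20.2,-26.1,0,0,0,0]
  ]
}}

```text
clock: 1.43
eef_pos: [0.2639, 0.167, 0.2396]
tool_rot: [0.149, 0.989, 0.0, 0.0]
ft_force: [0.8, 0.0, -0.4]
grip_width: 0.0856
grasp_force: 0.0
```

Call:
{"method": "move_arm", "body": {
  "deltas": [
    [1,-20.2,-26.1,0,0,0,0],
    [1,-20.2,-26.1,0,0,0,0],
    [1,-20.2,-26.1,0,0,0,0],
    [1,-20.2,-26.1,0,0,0,0],
    [1,-20.2,-26.1,0,0,0,0],
    [1,-20.2,-26.1,0,0,0,0],
    [1,-20.2,-26.1,0,0,0,0],
    [1,-20.2,-26.1,0,0,0,0],
    [1,-20.2,-26.1,0,0,0,0],
    [1,-20.2,-26.1,0,0,0,0]
  ]
}}

```text
clock: 2.27
eef_pos: [0.3796, -0.1425, 0.2395]
tool_rot: [0.15, 0.989, -0.0, 0.0]
ft_force: [1.1, 1.8, 0.6]
grip_width: 0.0853
grasp_force: 0.0
```

Call:
{"method": "move_arm", "body": {
  "deltas": [
    [1,-20.2,-26.1,0,0,0,0],
    [1,-20.2,-26.1,0,0,0,0],
    [1,-20.2,-26.1,0,0,0,0],
    [1,-20.2,-26.1,0,0,0,0],
    [1,0,0,10,0,0,-6.33],
    [1,0,0,10,0,0,-6.33],
    [1,0,0,10,0,0,-6.33],
    [1,0,0,10,0,0,-6.33],
    [1,0,0,10,0,0,-6.33],
    [1,0,0,10,0,0,-6.33]
  ]
}}

```text
clock: 3.1
eef_pos: [0.4256, -0.2644, 0.1788]
tool_rot: [-0.183, 0.983, -0.0, 0.0]
ft_force: [-0.3, 0.5, 0.6]
grip_width: 0.0852
grasp_force: 0.0
```

```bash
python3 -c "
from h import *
togo(tf(CAR,[0,0,.042])[0],CAR[0]@FLIP)"
```

```text
t 3.1 shift now-frame [ -0.52 -33.26 136.83] shift target-frame [ -0.72 -33.26 136.83] turn [-0.    0.    0.34] F [-0.33  0.51  0.64] w 85.2 g 0.0
```

Call:
{"method": "move_arm", "body": {
  "deltas": [
    [1,-0.3,-16.6,15,0,0,0.2],
    [1,-0.3,-16.6,15,0,0,0.1],
    [1,0,0,20,0,0,0],
    [1,0,0,20,0,0,0],
    [1,0,0,20,0,0,0],
    [1,0,0,20,0,0,0],
    [1,0,0,15,0,0,0],
    [1,0,0,7,0,0,0],
    [1,0,0,4.8,0,0,0],
    [1,0,0,0,0,0,0]
  ]
}}

```text
clock: 3.93
eef_pos: [0.4376, -0.295, 0.0419]
tool_rot: [-0.177, 0.984, 0.0, -0.0]
ft_force: [0.0, -0.2, 0.3]
grip_width: 0.0854
grasp_force: 0.0
```

```bash
python3 -c "
from h import *
togo(tf(CAR,[0,0,.042])[0],CAR[0]@FLIP)"
```

```text
t 3.9 shift now-frame [-0.32 -0.41 -0.07] shift target-frame [-0.31 -0.42 -0.07] turn [ 0.06 -0.04 -0.27] F [ 0.01 -0.21  0.31] w 85.4 g 0.0
```

Call:
{"method": "move_arm", "body": {
  "deltas": [
    [0.5,0,0,0,0,0,0],
    [0.4,0,0,0,0,0,0],
    [0.3,0,0,0,0,0,0],
    [0.2,0,0,0,0,0,0],
    [0.1,0,0,0,0,0,0],
    [0,0,0,0,0,0,0],
    [0,0,0,0,0,0,0],
    [0,0,0,0,0,0,0],
    [0,0,0,0,0,0,0],
    [0,0,0,0,0,0,0]
  ]
}}

```text
clock: 4.77
eef_pos: [0.4377, -0.2952, 0.0428]
tool_rot: [-0.178, 0.984, -0.0, -0.0]
ft_force: [-1.3, 1.3, 5.9]
grip_width: 0.0104
grasp_force: 62.5
```

Call:
{"method": "move_arm", "body": {
  "deltas": [
    [0,0,0,-3,0,0,0],
    [0,0,0,-6,0,0,0],
    [0,0,0,-10,0,0,0],
    [0,0,0,-15,0,0,0],
    [0,0,0,-15,0,0,0],
    [0,0,0,0,0,0,0],
    [0,0,0,0,0,0,0]
  ]
}}

```text
clock: 5.35
eef_pos: [0.4387, -0.2958, 0.0925]
tool_rot: [-0.177, 0.984, -0.001, 0.001]
ft_force: [0.1, 0.9, -3.9]
grip_width: 0.0109
grasp_force: 61.4
```

```bash
python3 - <<'E'
from h import *
togo(tf(CAR,[0,0,.042+.049])[0],CAR[0]@FLIP)
T=bot.camera("top");S=bot.camera("scene");cv2.imwrite("pics/top1.png",T);cv2.imwrite("pics/scene1.png",S)
cv2.imwrite("pics/lift.png",np.hstack([cv2.resize(im[y:y+80,x:x+80],(400,400),interpolation=cv2.INTER_CUBIC) for im,x,y in ((T,290,180),(S,140,120))]))
E
```

```text
t 5.3 shift now-frame [0.51 0.74 1.51] shift target-frame [0.51 0.74 1.51] turn [-0.13  0.1  -0.27] F [ 0.08  0.94 -3.85] w 10.9 g 61.4
```

View pics/lift.png

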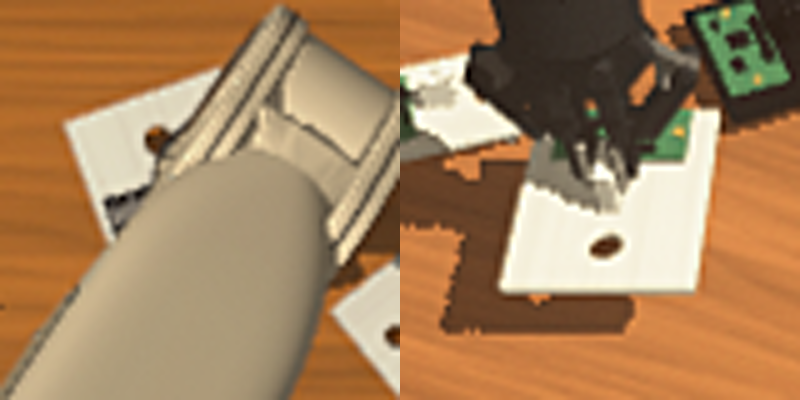

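The carrier came up level in the fingers. Next I lift it and swing over to the stand.

```bash
python3 - <<'E'
from h import *
R=DECK[0]@FLIP
p=tf(DECK,[0,0,.060+.0428])[0];print(p)
togo(p,R)
# sequence: lift 150, then shift, then turn at the spot
E
```

```text
[0.5113957  0.03458974 0.16302741]
t 5.5 shift now-frame [-184.4   282.96  -72.01] shift target-frame [-13.   336.66 -75.81] turn [  9.89 -28.96  36.74] F [ 0.27  0.52 -2.5 ] w 11.1 g 61.4
```

Call:
{"method": "move_arm", "body": {
  "deltas": [
    [0,0,0,-15,0,0,0],
    [0,0,0,-25,0,0,0],
    [0,0,0,-30,0,0,0],
    [0,0,0,-30,0,0,0],
    [0,0,0,-30,0,0,0],
    [0,0,0,-20,0,0,0],
    [0,0,0,-10,0,0,0],
    [0,0,0,0,0,0,0]
  ]
}}

```text
clock: 6.12
eef_pos: [0.4387, -0.2958, 0.253]
tool_rot: [-0.177, 0.984, -0.001, 0.001]
ft_force: [0.6, -0.6, -3.7]
grip_width: 0.0106
grasp_force: 61.5
```

```bash
python3 - <<'E'
from h import *
R=DECK[0]@FLIP
p=tf(DECK,[0,0,.060+.0428])[0]
togo(p,R)
E
```

```text
t 6.1 shift now-frame [-183.33  284.45   89.59] shift target-frame [ 69.43 337.12  63.86] turn [  9.73 -28.74  36.78] F [ 0.55 -0.6  -3.73] w 10.6 g 61.5
```

Call:
{"method": "move_arm", "body": {
  "deltas": [
    [0,-7,10,0,0,0,0],
    [0,-13,20,0,0,0,0],
    [0,-18,28,0,0,0,0],
    [0,-18,28,0,0,0,0],
    [0,-18,28,0,0,0,0],
    [0,-18,28,0,0,0,0],
    [0,-18,28,0,0,0,0],
    [0,-18,28,0,0,0,0],
    [0,-18,28,0,0,0,0],
    [0,-18,28,0,0,0,0]
  ]
}}

```text
clock: 6.95
eef_pos: [0.5012, 0.0024, 0.2486]
tool_rot: [-0.178, 0.984, 0.001, -0.003]
ft_force: [0.6, -0.2, -3.2]
grip_width: 0.0108
grasp_force: 61.3
```

Call:
{"method": "move_arm", "body": {
  "deltas": [
    [0,-13,20,0,0,0,0],
    [0,-6.3,10.5,0,0,0,0],
    [0,0,0,0,0.6,-1.8,2.3],
    [0,0,0,0,1.22,-3.6,4.6],
    [0,0,0,0,1.22,-3.6,4.6],
    [0,0,0,0,1.22,-3.6,4.6],
    [0,0,0,0,1.22,-3.6,4.6],
    [0,0,0,0,1.22,-3.6,4.6],
    [0,0,0,0,1.22,-3.6,4.6],
    [0,0,0,0,1.22,-3.6,4.6]
  ]
}}

```text
clock: 7.78
eef_pos: [0.5079, 0.0347, 0.2488]
tool_rot: [0.127, 0.962, -0.036, 0.239]
ft_force: [0.9, -0.1, -3.9]
grip_width: 0.0107
grasp_force: 61.4
```

Call:
{"method": "move_arm", "body": {
  "deltas": [
    [0,0,0,0,0.6,-1.8,2.3],
    [0,0,0,0,0,0,0],
    [0,0,0,0,0,0,0]
  ]
}}

```text
clock: 8.03
eef_pos: [0.5082, 0.0354, 0.2491]
tool_rot: [0.144, 0.956, -0.038, 0.252]
ft_force: [-0.7, 0.5, -2.5]
grip_width: 0.0108
grasp_force: 61.3
```

```bash
python3 - <<'E'
from h import *
R=DECK[0]@FLIP
p=tf(DECK,[0,0,.060+.0428])[0]
togo(p,R); print(bot.get_obs()["eef_pos"])
E
```

```text
t 8.0 shift now-frame [39.62  0.24 76.52] shift target-frame [40.17  0.16 76.23] turn [-0.   -0.41  0.11] F [-0.71  0.47 -2.55] w 10.8 g 61.3
[0.5081737  0.03542166 0.24913451]
```

Call:
{"method": "move_arm", "body": {
  "deltas": [
    [0,8,0,10,0,-0.4,0.1],
    [0,8,0,13,0,0,0],
    [0,8,0,13,0,0,0],
    [0,8,0,13,0,0,0],
    [0,8,0,12,0,0,0],
    [0,0,0,0,0,0,0],
    [0,0,0,0,0,0,0]
  ]
}}

```text
clock: 8.62
eef_pos: [0.5059, 0.0362, 0.1773]
tool_rot: [0.145, 0.955, -0.039, 0.256]
ft_force: [0.3, 0.2, -3.1]
grip_width: 0.0107
grasp_force: 61.3
```

```bash
cat > look.py <<'E'
from h import *
import sys
n=sys.argv[1]
R=DECK[0]@FLIP;p=tf(DECK,[0,0,.060+.0428])[0];togo(p,R)
o=bot.get_obs();Rt=Ro.from_quat(o["tool_rot"]).as_matrix();Rc=Rt@FLIP.T
C=(Rc,o["eef_pos"]-Rc@[0,0,.0428])
S=bot.camera("scene");cv2.imwrite(f"pics/s{n}.png",S);x,y,w,h=200,150,130,110;k=6
im=cv2.resize(S[y:y+h,x:x+w],None,fx=k,fy=k,interpolation=cv2.INTER_CUBIC)
def L(pz,P,col):
    uv=((proj("scene",tf(pz,np.array(P)/1000))-[x,y]+.5)*k*16).astype(np.int32);cv2.polylines(im,[uv],False,col,1,cv2.LINE_AA,4)
circ=lambda X,Y,R,Z:[(X+R*np.cos(a),Y+R*np.sin(a),Z) for a in np.linspace(0,6.3,30)]
L(C,[(-70,-55,23),(70,-55,23),(70,55,23),(-70,55,23),(-70,-55,23)],(0,0,255));L(C,circ(38,0,10,23),(0,0,255))
L(DECK,circ(38,0,6,66),(0,255,255));L(DECK,[(38,0,0),(38,0,66)],(0,255,255))
L(DECK,[(-74,-56,0),(74,-56,0),(74,56,0),(-74,56,0),(-74,-56,0)],(255,0,0))
cv2.imwrite(f"pics/s{n}c.png",im)
E
python3 look.py 2
```

```text
t 8.6 shift now-frame [ 2.16  0.13 15.21] shift target-frame [ 2.15  0.12 15.21] turn [-0.04  0.06 -0.1 ] F [ 0.33  0.24 -3.14] w 10.7 g 61.3
```

View pics/s2c.png

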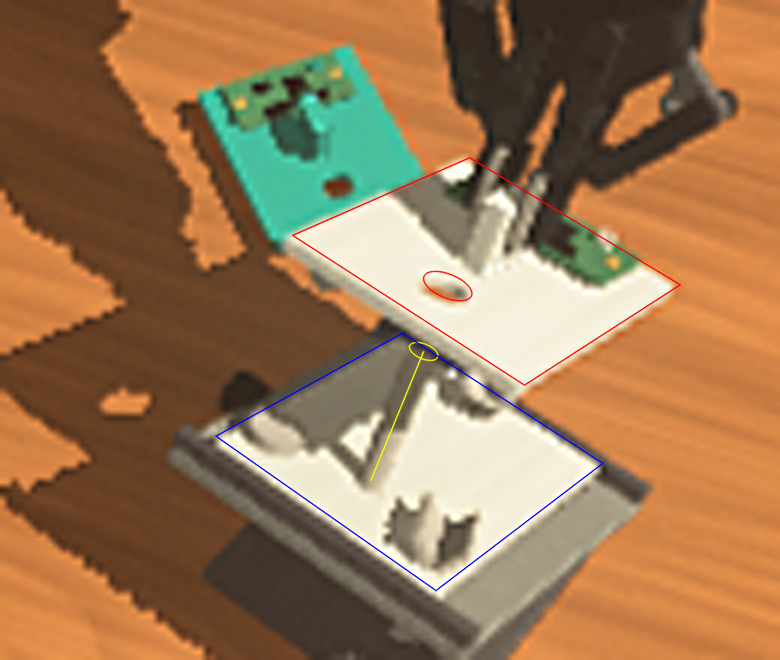

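The carrier prediction (red) and the post prediction (yellow) both sit within about 1 px of the picture: the hole at crop (445,289) and the post tip at (423,348). I lower it along the post.

Call:
{"method": "move_arm", "body": {
  "deltas": [
    [0,2.1,0.1,5,0,0,0],
    [0,0,0,8,0,0,0],
    [0,0,0,6,0,0,0],
    [0,0,0,4,0,0,0],
    [0,0,0,4,0,0,0],
    [0,0,0,4,0,0,0],
    [0,0,0,4,0,0,0],
    [0,0,0,0,0,0,0]
  ]
}}

```text
clock: 9.33
eef_pos: [0.5216, 0.0319, 0.1465]
tool_rot: [0.145, 0.954, -0.038, 0.258]
ft_force: [-0.8, -0.4, -4.4]
grip_width: 0.0106
grasp_force: 61.4
```

```bash
python3 look.py 3
```

```text
t 9.3 shift now-frame [  0.8   -0.49 -19.58] shift target-frame [  0.87  -0.5  -19.58] turn [ 0.02  0.21 -0.14] F [-0.78 -0.42 -4.38] w 10.6 g 61.4
```

View pics/s3c.png

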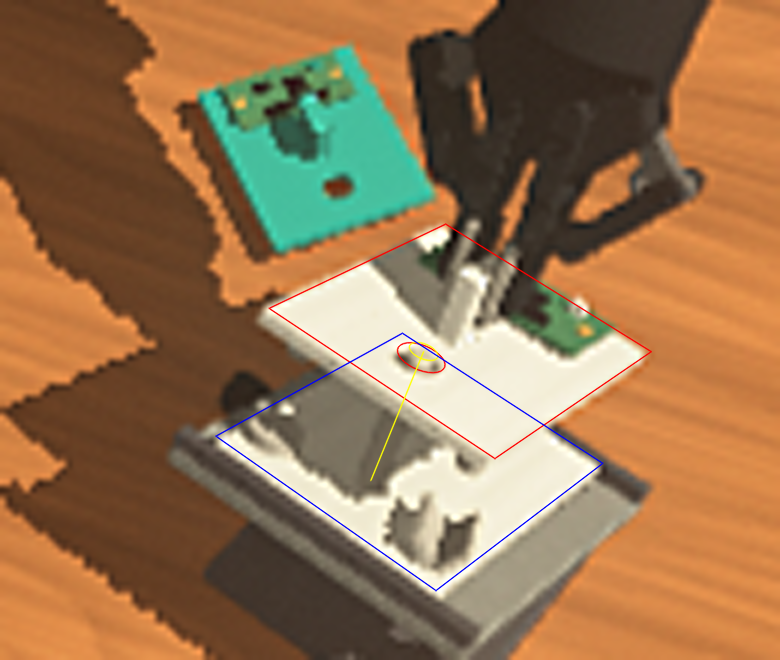

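The post tip shows in the hole at crop (422,355) and the force is free of contact, so I continue down.

Call:
{"method": "move_arm", "body": {
  "deltas": [
    [0,0.8,-0.5,3,0,0.2,-0.1],
    [0,0,0,3,0,0,0],
    [0,0,0,3,0,0,0],
    [0,0,0,3,0,0,0],
    [0,0,0,3,0,0,0],
    [0,0,0,0,0,0,0]
  ]
}}

```text
clock: 9.88
eef_pos: [0.528, 0.0295, 0.1333]
tool_rot: [0.145, 0.955, -0.038, 0.256]
ft_force: [0.2, 0.3, -4.3]
grip_width: 0.0105
grasp_force: 61.4
```

Call:
{"method": "move_arm", "body": {
  "deltas": [
    [0,0,0,3,0,0,0],
    [0,0,0,3,0,0,0],
    [0,0,0,3,0,0,0],
    [0,0,0,0,0,0,0]
  ]
}}

```text
clock: 10.22
eef_pos: [0.5323, 0.0282, 0.1256]
tool_rot: [0.145, 0.955, -0.038, 0.256]
ft_force: [0.0, -0.2, -3.3]
grip_width: 0.0106
grasp_force: 61.4
```

```bash
python3 - <<'E'
from h import *
togo(tf(DECK,[0,0,.006+.0428])[0],DECK[0]@FLIP)
E
```

```text
t 10.2 shift now-frame [ 0.21 -0.08 10.63] shift target-frame [ 0.2  -0.08 10.63] turn [ 0.03  0.02 -0.04] F [ 0.02 -0.23 -3.3 ] w 10.6 g 61.4
```

Call:
{"method": "move_arm", "body": {
  "deltas": [
    [0,0,0,2,0,0,0],
    [0,0,0,2,0,0,0],
    [0,0,0,1,0,0,0],
    [0,0,0,1,0,0,0],
    [0,0,0,0,0,0,0]
  ]
}}

```text
clock: 10.63
eef_pos: [0.5352, 0.0274, 0.1208]
tool_rot: [0.145, 0.955, -0.038, 0.256]
ft_force: [-0.2, -0.8, -3.0]
grip_width: 0.0106
grasp_force: 61.4
```

Call:
{"method": "move_arm", "body": {
  "deltas": [
    [0,0,0,0.7,0,0,0],
    [0,0,0,0.7,0,0,0],
    [0,0,0,0.6,0,0,0],
    [0,0,0,0,0,0,0]
  ]
}}

```text
clock: 10.97
eef_pos: [0.5362, 0.0271, 0.1192]
tool_rot: [0.145, 0.955, -0.038, 0.257]
ft_force: [-0.0, -0.3, -3.5]
grip_width: 0.0107
grasp_force: 61.4
```

Call:
{"method": "move_arm", "body": {
  "deltas": [
    [0,0,0,0.5,0,0,0],
    [0,0,0,0.5,0,0,0],
    [0,0,0,0,0,0,0]
  ]
}}

```text
clock: 11.22
eef_pos: [0.5367, 0.0271, 0.1184]
tool_rot: [0.145, 0.955, -0.038, 0.256]
ft_force: [0.3, 0.5, -3.4]
grip_width: 0.0109
grasp_force: 61.5
```

Call:
{"method": "move_arm", "body": {
  "deltas": [
    [0,0,0,0.5,0,0,0],
    [0,0,0,0.5,0,0,0],
    [0,0,0,0,0,0,0]
  ]
}}

```text
clock: 11.47
eef_pos: [0.537, 0.0272, 0.1175]
tool_rot: [0.144, 0.955, -0.038, 0.256]
ft_force: [-3.6, 2.0, -1.7]
grip_width: 0.0105
grasp_force: 62.0
```

```bash
python3 - <<'E'
from h import *
togo(tf(DECK,[0,0,.006+.0428])[0],DECK[0]@FLIP);print(DECK[0].T@bot.get_obs()["ft_force"])
E
```

```text
t 11.5 shift now-frame [ 0.34 -0.53  1.26] shift target-frame [ 0.34 -0.52  1.26] turn [ 0.1   0.04 -0.03] F [-3.61  1.99 -1.66] w 10.5 g 62.0
[-4.32742455  0.83470363  0.57625749]
```

The contact force pushes down-slope (-x) and up, so the cone foot is riding the upper wall. I shift about 1 mm down-slope while lowering.

Call:
{"method": "move_arm", "body": {
  "deltas": [
    [0,0.5,0,0.2,0,0,0],
    [0,0.5,0,0.3,0,0,0],
    [0,0,0,0,0,0,0]
  ]
}}

```text
clock: 11.72
eef_pos: [0.5368, 0.0274, 0.1168]
tool_rot: [0.144, 0.955, -0.038, 0.257]
ft_force: [-1.6, 2.3, -1.4]
grip_width: 0.0105
grasp_force: 61.9
```

```bash
cat > st.py <<'E'
from h import *
togo(tf(DECK,[0,0,.006+.0428])[0],DECK[0]@FLIP);o=bot.get_obs();f=o["ft_force"]-[0,0,-3.5];print(np.round(DECK[0].T@f,1),np.round(DECK[0].T@o["ft_torque"],2))
E
python3 st.py
```

```text
t 11.7 shift now-frame [-0.24 -0.6   0.76] shift target-frame [-0.24 -0.6   0.76] turn [ 0.1   0.09 -0.05] F [-1.61  2.27 -1.44] w 10.5 g 61.9
[-0.9  1.7  2.9] [ 0.45  1.22 -0.  ]
```

Call:
{"method": "move_arm", "body": {
  "deltas": [
    [0,0.2,0.4,0.3,0,0,0],
    [0,0.1,0.4,0.4,0,0,0],
    [0,0,0,0,0,0,0]
  ]
}}

```text
clock: 11.97
eef_pos: [0.5369, 0.0278, 0.1158]
tool_rot: [0.145, 0.955, -0.038, 0.257]
ft_force: [-2.7, 2.4, -1.1]
grip_width: 0.0106
grasp_force: 62.1
```

```bash
python3 st.py
```

```text
t 12.0 shift now-frame [-0.78 -1.05 -0.08] shift target-frame [-0.78 -1.05 -0.08] turn [ 0.05  0.06 -0.04] F [-2.71  2.41 -1.07] w 10.6 g 62.1
[-1.6  1.5  3.8] [0.23 1.22 0.  ]
```

Call:
{"method": "move_arm", "body": {
  "deltas": [
    [0,0.4,0.3,0.4,0,0,0],
    [0,0.3,0.3,0.4,0,0,0],
    [0,0,0,0,0,0,0]
  ]
}}

```text
clock: 12.22
eef_pos: [0.537, 0.028, 0.1153]
tool_rot: [0.145, 0.955, -0.039, 0.257]
ft_force: [-5.3, 1.6, 4.1]
grip_width: 0.0106
grasp_force: 62.8
```

```bash
python3 st.py
```

```text
t 12.2 shift now-frame [-0.99 -1.28 -0.51] shift target-frame [-0.98 -1.28 -0.51] turn [-0.    0.13 -0.05] F [-5.3   1.64  4.13] w 10.6 g 62.8
[-1.  -0.   9.4] [-0.18  1.27  0.12]
```

Call:
{"method": "move_arm", "body": {
  "deltas": [
    [0,0.1,0,0.5,0,0,0],
    [0,0,0,0,0,0,0],
    [0,0,0,0,0,0,0]
  ]
}}

```text
clock: 12.47
eef_pos: [0.5371, 0.028, 0.1153]
tool_rot: [0.145, 0.955, -0.039, 0.257]
ft_force: [-8.9, 2.3, 8.6]
grip_width: 0.0104
grasp_force: 63.5
```

```bash
python3 st.py
```

```text
t 12.5 shift now-frame [-0.95 -1.31 -0.59] shift target-frame [-0.95 -1.32 -0.59] turn [ 0.01  0.14 -0.05] F [-8.85  2.34  8.61] w 10.4 g 63.5
[-1.9 -0.4 15.1] [-0.35  1.47  0.09]
```

The force rises stiffly to 15 N with almost no side force, so the carrier is seated. I release and retreat along the deck normal.

Call:
{"method": "move_arm", "body": {
  "deltas": [
    [0,0,0,-0.4,0,0,0],
    [0,0,0,0,0,0,0],
    [0.2,0,0,0,0,0,0],
    [0.3,0,0,0,0,0,0],
    [0.5,0,0,0,0,0,0],
    [0.8,0,0,0,0,0,0],
    [1,0,0,0,0,0,0],
    [1,0,0,0,0,0,0]
  ]
}}

```text
clock: 13.13
eef_pos: [0.5371, 0.0284, 0.1148]
tool_rot: [0.145, 0.955, -0.038, 0.257]
ft_force: [-0.2, -0.1, -0.4]
grip_width: 0.0731
grasp_force: 0.0
```

```bash
python3 st.py
```

```text
t 13.1 shift now-frame [-1.25 -1.64 -1.  ] shift target-frame [-1.25 -1.64 -1.  ] turn [ 0.05  0.09 -0.06] F [-0.2  -0.1  -0.42] w 73.1 g 0.0
[ 1.4 -0.2  2.7] [-0.04  0.47  0.04]
```

Call:
{"method": "move_arm", "body": {
  "deltas": [
    [1,0,0,-10,0,0,0],
    [1,0,0,-20,0,0,0],
    [1,0,0,-20,0,0,0],
    [1,0,0,-30,0,0,0],
    [1,0,0,-30,0,0,0],
    [1,0,0,-30,0,0,0],
    [1,0,0,0,0,0,0]
  ]
}}

```text
clock: 13.72
eef_pos: [0.4711, 0.0502, 0.2419]
tool_rot: [0.145, 0.954, -0.036, 0.261]
ft_force: [1.2, 0.8, -0.1]
grip_width: 0.0855
grasp_force: 0.0
```

```bash
python3 - <<'E'
from h import *
T=bot.camera("top");S=bot.camera("scene");cv2.imwrite("pics/topA.png",T);cv2.imwrite("pics/sceneA.png",S)
D2=tf(DECK,[-.00095,.00132,.0]);D2=(DECK[0],D2[0])
out=[]
for c,im,r,k in (("top",T,(195,140,70,80),5),("scene",S,(210,170,110,85),4)):
    x,y,w,h=r;o=cv2.resize(im[y:y+h,x:x+w],None,fx=k,fy=k,interpolation=cv2.INTER_CUBIC)
    def L(P,col):
        uv=((proj(c,tf(D2,np.array(P)/1000))-[x,y]+.5)*k*16).astype(np.int32);cv2.polylines(o,[uv],False,col,1,cv2.LINE_AA,4)
    circ=lambda X,Y,R,Z:[(X+R*np.cos(a),Y+R*np.sin(a),Z) for a in np.linspace(0,6.3,30)]
    L([(-70,-55,29),(70,-55,29),(70,55,29),(-70,55,29),(-70,-55,29)],(0,0,255));L(circ(38,0,6,66),(0,255,255));L(circ(38,0,10,29),(0,0,255))
    out.append(cv2.copyMakeBorder(o,0,420-o.shape[0],0,0,cv2.BORDER_CONSTANT))
cv2.imwrite("pics/seat.png",np.hstack(out))
R=CAR[0]@FLIP
print("tool axes",Ro.from_quat(bot.get_obs()["tool_rot"]).as_matrix().round(3).tolist(),bot.get_obs()["joint_pos"])
E
```

```text
tool axes [[-0.825, 0.295, 0.482], [0.257, 0.955, -0.146], [-0.504, 0.003, -0.864]] [ 0.27523303 -0.13713284 -0.53845779  0.71263951 -0.27489056  0.51140709]
```

View pics/seat.png

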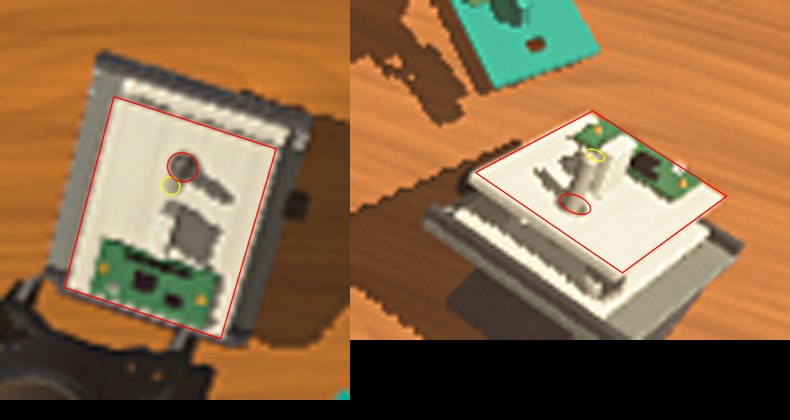

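The carrier lies level on its seat with the post through the hole, at crop-left (172,186) and crop-right (595,156). Now the collar.

```bash
python3 - <<'E'
from h import *
R=pose(0,0,-.30)[0]@FLIP
togo([.4424,.282,.12],R)
E
```

```text
t 13.8 shift now-frame [142.05 213.45  54.14] shift target-frame [ 95.52 213.81 117.6 ] turn [ 2.000e-01  3.026e+01 -3.000e-02] F [ 1.07 -0.41 -1.05] w 85.2 g 0.0
```

Call:
{"method": "move_arm", "body": {
  "deltas": [
    [1,0,0,0,0,6.05,0],
    [1,0,0,0,0,6.05,0],
    [1,0,0,0,0,6.05,0],
    [1,0,0,0,0,6.05,0],
    [1,0,0,0,0,6.05,0],
    [1,11.9,26.7,0,0,0,0],
    [1,11.9,26.7,0,0,0,0],
    [1,11.9,26.7,0,0,0,0],
    [1,11.9,26.7,0,0,0,0],
    [1,11.9,26.7,0,0,0,0]
  ]
}}

```text
clock: 14.65
eef_pos: [0.4522, 0.1948, 0.2339]
tool_rot: [0.15, 0.989, -0.0, -0.003]
ft_force: [0.2, -1.5, -1.5]
grip_width: 0.0853
grasp_force: 0.0
```

Call:
{"method": "move_arm", "body": {
  "deltas": [
    [1,11.9,26.7,10,0,0,0],
    [1,11.9,26.7,20,0,0,0],
    [1,11.9,26.7,20,0,0,0],
    [1,0,0,20,0,0,0],
    [1,0,0,20,0,0,0],
    [1,0,0,15,0,0,0],
    [1,0,0,0,0,0,0]
  ]
}}

```text
clock: 15.23
eef_pos: [0.4389, 0.2797, 0.1259]
tool_rot: [0.149, 0.989, -0.003, -0.005]
ft_force: [-0.6, 0.3, 0.2]
grip_width: 0.0854
grasp_force: 0.0
```

```bash
python3 - <<'E'
from h import *
R=pose(0,0,-.30)[0]@FLIP
togo([.4424,.282,.018],R)
T=bot.camera("top");S=bot.camera("scene");cv2.imwrite("pics/topB.png",T);cv2.imwrite("pics/sceneB.png",S)
def roi(m,x,y,w,h): o=np.zeros_like(m);o[y:y+h,x:x+w]=m[y:y+h,x:x+w];return o
def wg(im):
    q=cv2.cvtColor(im,cv2.COLOR_BGR2HSV);return ((q[...,1]<60)&(q[...,2]>195))|((q[...,0]>40)&(q[...,0]<95)&(q[...,1]>40))
# top-face fit of the seated carrier
o=pose(*tf(DECK,[0,0,.0])[0][:2],-.3)
top=box((-70,-55,29),(70,55,29))
for nm,m in (("topface",top),("slab",box((-70,-55,23),(70,55,29)))):
    H={"top":hull(roi(wg(T),198,150,60,62)),"scene":hull(roi(wg(S),225,190,75,55))}
    for hs in (H,{"top":H["top"]},{"scene":H["scene"]}): 
        r,i=fit(hs,m,[.5605,.0194,-.3],z=.074,tilt=np.pi/6);d=np.r_[r[:2],.074]-DECK[1]
        Dy=pose(0,0,-.3)[0];print(nm,r.round(4),i,"dx,dy along deck",(Dy.T@d*1000).round(2)[:2])
E
```

```text
t 15.2 shift now-frame [ -3.71   3.99 107.81] shift target-frame [ -2.66   3.27 107.86] turn [-0.38 -0.56 -0.  ] F [-0.64  0.26  0.17] w 85.4 g 0.0
topface [ 0.5685  0.0158 -0.3271] [0.887, 0.773] dx,dy along deck [ 8.67 -1.05]
topface [ 0.5696  0.0147 -0.3019] [0.891] dx,dy along deck [10.1  -1.81]
topface [ 0.5723  0.0212 -0.439 ] [0.811] dx,dy along deck [10.78  5.18]
slab [ 0.5648  0.0176 -0.3073] [0.903, 0.817] dx,dy along deck [ 4.66 -0.47]
slab [ 0.5684  0.0153 -0.3052] [0.908] dx,dy along deck [ 8.81 -1.59]
slab [ 0.5681  0.0227 -0.4214] [0.862] dx,dy along deck [6.28 5.4 ]
```

Call:
{"method": "move_arm", "body": {
  "deltas": [
    [1,-2.7,3.3,20,-0.4,-0.5,0],
    [1,0,0,25,0,0,0],
    [1,0,0,25,0,0,0],
    [1,0,0,20,0,0,0],
    [1,0,0,10,0,0,0],
    [1,0,0,5,0,0,0],
    [1,0,0,2,0,0,0],
    [1,0,0,0,0,0,0]
  ]
}}

```text
clock: 16.0
eef_pos: [0.4468, 0.2848, 0.0252]
tool_rot: [0.15, 0.989, 0.004, 0.004]
ft_force: [0.7, 1.2, -1.1]
grip_width: 0.0853
grasp_force: 0.0
```

Call:
{"method": "move_arm", "body": {
  "deltas": [
    [0.7,0,0,0,0,0,0],
    [0.6,0,0,0,0,0,0],
    [0.5,0,0,0,0,0,0],
    [0.4,0,0,0,0,0,0],
    [0.35,0,0,0,0,0,0],
    [0.3,0,0,0,0,0,0],
    [0.3,0,0,0,0,0,0]
  ]
}}

```text
clock: 16.58
eef_pos: [0.4465, 0.2846, 0.0255]
tool_rot: [0.15, 0.989, 0.004, 0.004]
ft_force: [-1.6, -1.2, 4.6]
grip_width: 0.0321
grasp_force: 59.1
```

```bash
python3 - <<'E'
from h import *
togo([.4424,.282,.018],pose(0,0,-.30)[0]@FLIP)
E
```

```text
t 16.6 shift now-frame [ 3.18 -3.72  7.45] shift target-frame [ 3.13 -3.65  7.51] turn [ 0.52  0.39 -0.02] F [-1.63 -1.18  4.62] w 32.1 g 59.1
```

Call:
{"method": "move_arm", "body": {
  "deltas": [
    [0.5,0,0,0,0,0,0],
    [0.7,0,0,0,0,0,0],
    [0.7,3.1,0,0,0.5,0.4,0],
    [0.7,0,0,4,0,0,0],
    [0.7,0,0,3.5,0,0,0],
    [0.7,0,0,0,0,0,7.16],
    [0.7,0,0,0,0,0,7.16],
    [0.7,0,0,0,0,0,7.16],
    [0.7,0,0,0,0,0,7.16],
    [0.7,0,0,0,0,0,7.16]
  ]
}}

```text
clock: 17.42
eef_pos: [0.4427, 0.2851, 0.0162]
tool_rot: [0.449, 0.894, -0.001, -0.001]
ft_force: [0.8, 0.0, 0.2]
grip_width: 0.0598
grasp_force: 0.0
```

Call:
{"method": "move_arm", "body": {
  "deltas": [
    [0.7,0,0,0,0,0,7.16],
    [0.7,0,0,0,0,0,7.16],
    [0.7,0,0,0,0,0,7.16],
    [0.7,0,0,0,0,0,7.16],
    [0.7,0,0,0,0,0,7.16],
    [0.7,0,0,0,0,0,7.16],
    [0.7,0,0,0,0,0,7.16],
    [0.7,0,0,0,0,0,4.08],
    [0.7,0,0,0,0,0,0],
    [0.7,0,0,0,0,0,0]
  ]
}}

```text
clock: 18.25
eef_pos: [0.4428, 0.2852, 0.0164]
tool_rot: [0.804, 0.594, -0.001, -0.0]
ft_force: [-0.2, -0.6, -0.4]
grip_width: 0.0597
grasp_force: 0.0
```

```bash
python3 - <<'E'
from h import *
togo([.4424,.282,.018],pose(0,0,-.30)[0]@FLIP);print(bot.get_obs()["eef_pos"],bot.get_obs()["joint_pos"])
E
```

```text
t 18.2 shift now-frame [-3.16  0.59 -1.57] shift target-frame [-0.6  -3.16 -1.57] turn [-1.30e-01 -4.00e-02 -8.99e+01] F [-0.16 -0.62 -0.43] w 59.7 g 0.0
[0.44275878 0.28519297 0.01642648] [ 5.71816979e-01  4.97732169e-01 -2.51860901e-01  8.23220763e-01
  7.46122742e-04  2.44079778e+00]
```

Call:
{"method": "move_arm", "body": {
  "deltas": [
    [0.6,0,0,0,0,0,0],
    [0.5,0,0,0,0,0,0],
    [0.45,0,0,0,0,0,0],
    [0.4,0,0,0,0,0,0],
    [0.35,0,0,0,0,0,0],
    [0.35,0,0,0,0,0,0],
    [0.35,0,0,0,0,0,0],
    [0.5,0,0,0,0,0,0],
    [0.7,0,0,0,0,0,0],
    [0.7,0,0,0,0,0,-6]
  ]
}}

```text
clock: 19.08
eef_pos: [0.4424, 0.2852, 0.0165]
tool_rot: [0.772, 0.635, -0.001, -0.001]
ft_force: [0.5, -0.3, 0.1]
grip_width: 0.0598
grasp_force: 0.0
```

Call:
{"method": "move_arm", "body": {
  "deltas": [
    [0.7,0,0,0,0,0,-7],
    [0.7,0,0,0,0,0,-7],
    [0.7,0,0,0,0,0,-7],
    [0.7,0,0,0,0,0,-7],
    [0.7,0,0,0,0,0,-7],
    [0.7,0,0,0,0,0,-7],
    [0.7,0,0,0,0,0,-7],
    [0.7,0,0,0,0,0,-7],
    [0.7,0,0,0,0,0,-7],
    [0.7,0,0,0,0,0,-7]
  ]
}}

```text
clock: 19.92
eef_pos: [0.4424, 0.2852, 0.0164]
tool_rot: [0.266, 0.964, -0.001, -0.001]
ft_force: [0.4, 0.9, 0.2]
grip_width: 0.0599
grasp_force: 0.0
```

Call:
{"method": "move_arm", "body": {
  "deltas": [
    [0.7,0,0,0,0,0,-7],
    [0.7,0,0,0,0,0,-6.9],
    [0.7,0,0,0,0,0,0],
    [0.7,0,0,0,0,0,0]
  ]
}}

```text
clock: 20.25
eef_pos: [0.4426, 0.2852, 0.0165]
tool_rot: [0.152, 0.988, -0.0, -0.001]
ft_force: [0.1, 0.5, -0.4]
grip_width: 0.0598
grasp_force: 0.0
```

```bash
python3 - <<'E'
from h import *
togo([.44275,.2852,.0164],pose(0,0,-.30)[0]@FLIP)
E
```

```text
t 20.2 shift now-frame [-0.16  0.02  0.13] shift target-frame [-0.16  0.02  0.13] turn [-0.06 -0.13 -0.28] F [ 0.12  0.49 -0.35] w 59.8 g 0.0
```

Call:
{"method": "move_arm", "body": {
  "deltas": [
    [0.55,0,0,0,0,0,-0.2],
    [0.5,0,0,0,0,0,0],
    [0.45,0,0,0,0,0,0],
    [0.4,0,0,0,0,0,0],
    [0.3,0,0,0,0,0,0],
    [0,0,0,0,0,0,0],
    [0,0,0,0,0,0,0],
    [0,0,0,0,0,0,0]
  ]
}}

```text
clock: 20.92
eef_pos: [0.4432, 0.2855, 0.0173]
tool_rot: [0.149, 0.989, 0.0, -0.001]
ft_force: [-1.0, -0.0, 3.5]
grip_width: 0.0328
grasp_force: 60.1
```

Call:
{"method": "move_arm", "body": {
  "deltas": [
    [0,0,0,-5,0,0,0],
    [0,0,0,-20,0,0,0],
    [0,0,0,-30,0,0,0],
    [0,0,0,-35,0,0,0],
    [0,0,0,-35,0,0,0],
    [0,0,0,-35,0,0,0],
    [0,0,0,-35,0,0,0],
    [0,0,0,-20,0,0,0],
    [0,0,0,0,0,0,0],
    [0,0,0,0,0,0,0]
  ]
}}

```text
clock: 21.75
eef_pos: [0.4438, 0.2856, 0.2329]
tool_rot: [0.149, 0.989, 0.001, 0.0]
ft_force: [0.5, 1.2, -1.6]
grip_width: 0.0329
grasp_force: 59.9
```

```bash
cat >> h.py <<'E'
# collar target: post axis at deck (38+px, py), collar underside at height zz above seat plate; collar_mid 4.5 mm ahead of TCP
def ctarget(zz,px=-1.0,py=1.4): return tf(DECK,[.038+px/1000,py/1000,(zz+12+CO)/1000])[0]
CO=4.5
E
python3 - <<'E'
from h import *
togo(ctarget(80),DECK[0]@FLIP);print(ctarget(80))
E
```

```text
t 21.8 shift now-frame [-173.6  -218.71   56.58] shift target-frame [-122.2  -218.4   136.18] turn [  0.1  -29.98   0.06] F [ 0.49  1.19 -1.59] w 32.9 g 59.9
[0.54543053 0.02552698 0.17607145]
```

Call:
{"method": "move_arm", "body": {
  "deltas": [
    [0,-17.4,-21.9,0,0,0,0],
    [0,-17.4,-21.9,0,0,0,0],
    [0,-17.4,-21.9,0,0,0,0],
    [0,-17.4,-21.9,0,0,0,0],
    [0,-17.4,-21.9,0,0,0,0],
    [0,-17.4,-21.9,0,0,0,0],
    [0,-17.4,-21.9,0,0,0,0],
    [0,-17.4,-21.9,0,0,0,0],
    [0,-17.4,-21.9,0,0,0,0],
    [0,-17.4,-21.9,0,0,0,0]
  ]
}}

```text
clock: 22.58
eef_pos: [0.544, 0.0233, 0.229]
tool_rot: [0.149, 0.989, -0.001, -0.003]
ft_force: [1.0, 1.1, -1.3]
grip_width: 0.0329
grasp_force: 59.9
```

Call:
{"method": "move_arm", "body": {
  "deltas": [
    [0,0,0,0,0,-6,0],
    [0,0,0,0,0,-6,0],
    [0,0,0,0,0,-6,0],
    [0,0,0,0,0,-6,0],
    [0,0,0,0,0,-6,0],
    [0,0,0,0,0,0,0],
    [0,0,0,0,0,0,0],
    [0,0,0,0,0,0,0]
  ]
}}

```text
clock: 23.25
eef_pos: [0.5461, 0.025, 0.2322]
tool_rot: [0.144, 0.956, -0.038, 0.255]
ft_force: [0.2, 0.3, -0.8]
grip_width: 0.033
grasp_force: 60.0
```

```bash
sed -i 's/^CO=4.5/CO=5.3/' h.py; python3 - <<'E'
from h import *
togo(ctarget(80),DECK[0]@FLIP)
E
```

```text
t 23.2 shift now-frame [28.63  0.29 47.44] shift target-frame [28.76  0.27 47.36] turn [ 0.03 -0.16  0.09] F [ 0.23  0.3  -0.78] w 33.0 g 60.0
```

Call:
{"method": "move_arm", "body": {
  "deltas": [
    [0,10,0.3,12,0,-0.2,0.1],
    [0,10,0,12,0,0,0],
    [0,8.7,0,12,0,0,0],
    [0,0,0,8,0,0,0],
    [0,0,0,3.4,0,0,0],
    [0,0,0,0,0,0,0],
    [0,0,0,0,0,0,0]
  ]
}}

```text
clock: 23.83
eef_pos: [0.546, 0.0254, 0.1775]
tool_rot: [0.145, 0.955, -0.038, 0.258]
ft_force: [-0.9, 0.4, -1.4]
grip_width: 0.0328
grasp_force: 60.0
```

```bash
cat > cl.py <<'E'
from h import *
import sys
n=sys.argv[1];togo(ctarget(70),DECK[0]@FLIP)
o=bot.get_obs();R=Ro.from_quat(o["tool_rot"]).as_matrix()@FLIP.T;C=(R,o["eef_pos"]-R@[0,0,.0173])
S=bot.camera("scene");cv2.imwrite(f"pics/c{n}.png",S)
D=(DECK[0],tf(DECK,[-.001,.0014,0])[0]);x,y,w,h=235,165,65,55;k=12
im=cv2.resize(S[y:y+h,x:x+w],None,fx=k,fy=k,interpolation=cv2.INTER_CUBIC)
def L(p,P,col):
    uv=((proj("scene",tf(p,np.array(P)/1000))-[x,y]+.5)*k*16).astype(np.int32);cv2.polylines(im,[uv],False,col,1,cv2.LINE_AA,4)
circ=lambda X,Y,R,Z:[(X+R*np.cos(a),Y+R*np.sin(a),Z) for a in np.linspace(0,6.3,30)]
for z in(0,24): L(C,circ(0,0,18,z),(255,0,255))
L(C,circ(0,0,7.2,24),(255,0,255))
for z in (29,66): L(D,circ(38,0,6,z),(0,255,255))
L(D,[(-15,-6,61),(15,-6,61),(15,6,61),(-15,6,61),(-15,-6,61)],(0,0,255))
L(D,[(-70,-55,29),(70,-55,29),(70,55,29),(-70,55,29),(-70,-55,29)],(0,0,255))
cv2.imwrite(f"pics/c{n}c.png",im)
E
python3 cl.py 1
```

```text
t 23.8 shift now-frame [ 1.27 -0.04 10.08] shift target-frame [ 1.24 -0.03 10.08] turn [ 0.04  0.19 -0.07] F [-0.87  0.35 -1.43] w 32.8 g 60.0
```

View pics/c1c.png

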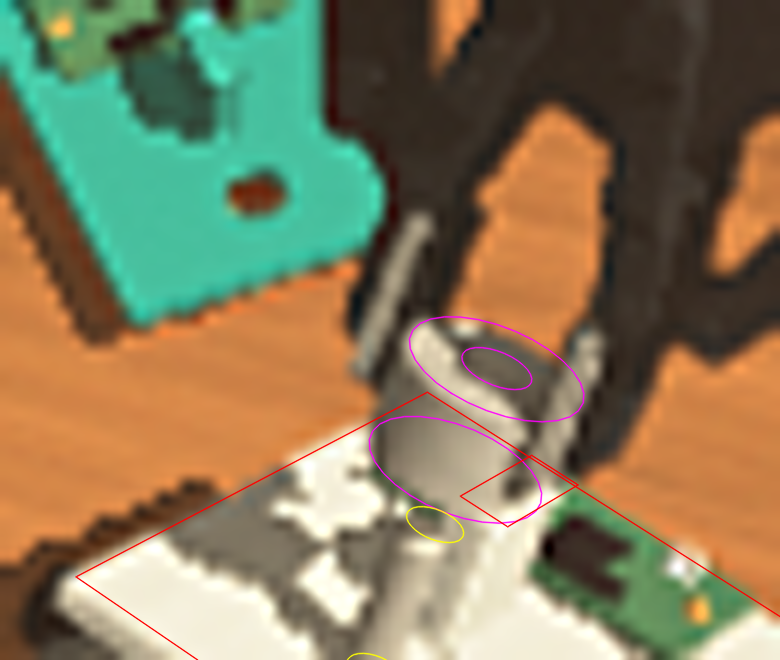

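The collar is centred in the fingers above the post. The tip is at crop (435,524), just under the collar's lower rim. I lower it slowly and feel for contact.

Call:
{"method": "move_arm", "body": {
  "deltas": [
    [0,0.6,0,4,0,0.2,-0.1],
    [0,0,0,4,0,0,0],
    [0,0,0,2,0,0,0],
    [0,0,0,1.5,0,0,0],
    [0,0,0,0,0,0,0],
    [0,0,0,0,0,0,0]
  ]
}}

```text
clock: 24.38
eef_pos: [0.5491, 0.0239, 0.166]
tool_rot: [0.144, 0.955, -0.039, 0.255]
ft_force: [-0.6, 0.1, -0.4]
grip_width: 0.0334
grasp_force: 60.0
```

Call:
{"method": "move_arm", "body": {
  "deltas": [
    [0,0,0,0.8,0,0,0],
    [0,0,0,0.8,0,0,0],
    [0,0,0,0.8,0,0,0],
    [0,0,0,0,0,0,0]
  ]
}}

```text
clock: 24.72
eef_pos: [0.5504, 0.0235, 0.1639]
tool_rot: [0.144, 0.955, -0.039, 0.255]
ft_force: [0.6, 0.4, -0.8]
grip_width: 0.0328
grasp_force: 60.0
```

```bash
cat > cs.py <<'E'
from h import *
o=bot.get_obs();d=DECK[0].T@(o["eef_pos"]-DECK[1])*1000
rv=(Ro.from_matrix(DECK[0]@FLIP).inv()*Ro.from_quat(o["tool_rot"])).as_rotvec(degrees=True)
print(round(o["clock"],1),"px,py,zz",np.round([d[0]-38,d[1],d[2]-12-CO],2),"rot",rv.round(2),"F deck",np.round(DECK[0].T@(o["ft_force"]+[0,0,1.2]),1),"T",np.round(DECK[0].T@o["ft_torque"],2),"w",round(o["grip_width"]*1000,1))
E
python3 cs.py
```

```text
24.7 px,py,zz [-2.47  0.97 66.04] rot [-0.02  0.09 -0.09] F deck [0.6 0.5 0.2] T [-0.07  0.62  0.  ] w 32.8
```

Call:
{"method": "move_arm", "body": {
  "deltas": [
    [0,-2.1,0.4,0,0,0,0],
    [0,0,0,0,0,0,0],
    [0,0,0,0,0,0,0],
    [0,0,0,0,0,0,0]
  ]
}}

```text
clock: 25.05
eef_pos: [0.5523, 0.0234, 0.1652]
tool_rot: [0.144, 0.955, -0.039, 0.255]
ft_force: [0.3, 0.1, -0.9]
grip_width: 0.0329
grasp_force: 60.0
```

```bash
python3 cs.py
```

```text
25.1 px,py,zz [-0.22  1.42 66.14] rot [-0.02  0.08 -0.08] F deck [0.4 0.2 0.2] T [0.05 0.6  0.01] w 32.9
```

Now aligned as intended, so I lower the collar onto the tip.

Call:
{"method": "move_arm", "body": {
  "deltas": [
    [0,0,0,0.7,0,0,0],
    [0,0,0,0.7,0,0,0],
    [0,0,0,0.7,0,0,0],
    [0,0,0,0,0,0,0],
    [0,0,0,0,0,0,0]
  ]
}}

```text
clock: 25.47
eef_pos: [0.5532, 0.0231, 0.1631]
tool_rot: [0.144, 0.955, -0.039, 0.255]
ft_force: [0.3, 0.5, -1.6]
grip_width: 0.0331
grasp_force: 60.0
```

```bash
python3 cs.py
```

```text
25.5 px,py,zz [-0.45  1.32 63.9 ] rot [-0.01  0.1  -0.09] F deck [-0.1  0.6 -0.4] T [ 0.01  0.6  -0.  ] w 33.1
```

Call:
{"method": "move_arm", "body": {
  "deltas": [
    [0,0,0,0.7,0,0,0],
    [0,0,0,0.7,0,0,0],
    [0,0,0,0.7,0,0,0],
    [0,0,0,0,0,0,0],
    [0,0,0,0,0,0,0]
  ]
}}

```text
clock: 25.88
eef_pos: [0.5542, 0.0228, 0.1613]
tool_rot: [0.144, 0.955, -0.039, 0.255]
ft_force: [0.1, -0.7, -1.2]
grip_width: 0.0328
grasp_force: 60.0
```

```bash
python3 cs.py
```

```text
25.9 px,py,zz [-0.4   1.34 61.83] rot [-0.01  0.09 -0.09] F deck [ 0.2 -0.6 -0.2] T [ 0.07  0.59 -0.02] w 32.8
```

It is 4 mm below the tip with no contact force, so it is threaded. I continue down.

Call:
{"method": "move_arm", "body": {
  "deltas": [
    [0,0,0,1.2,0,0,0],
    [0,0,0,1.2,0,0,0],
    [0,0,0,1.2,0,0,0],
    [0,0,0,1.2,0,0,0],
    [0,0,0,1.2,0,0,0],
    [0,0,0,0,0,0,0]
  ]
}}

```text
clock: 26.38
eef_pos: [0.5571, 0.0218, 0.1559]
tool_rot: [0.144, 0.955, -0.039, 0.255]
ft_force: [0.4, 0.9, -1.2]
grip_width: 0.0331
grasp_force: 60.0
```

```bash
python3 cs.py
```

```text
26.4 px,py,zz [-0.45  1.34 55.65] rot [-0.01  0.1  -0.09] F deck [ 0.1  0.9 -0.1] T [ 0.04  0.62 -0.01] w 33.1
```

Call:
{"method": "move_arm", "body": {
  "deltas": [
    [0,0,0,1.2,0,0,0],
    [0,0,0,1.2,0,0,0],
    [0,0,0,1.2,0,0,0],
    [0,0,0,1.2,0,0,0],
    [0,0,0,1.2,0,0,0],
    [0,0,0,0,0,0,0]
  ]
}}

```text
clock: 26.88
eef_pos: [0.56, 0.021, 0.1508]
tool_rot: [0.144, 0.955, -0.039, 0.255]
ft_force: [-0.6, -0.0, -0.6]
grip_width: 0.033
grasp_force: 60.0
```

```bash
python3 cs.py
```

```text
26.9 px,py,zz [-0.43  1.36 49.67] rot [-0.01  0.09 -0.09] F deck [-0.2 -0.2  0.8] T [ 0.06  0.55 -0.01] w 33.0
```

Call:
{"method": "move_arm", "body": {
  "deltas": [
    [0,0,0,1.5,0,0,0],
    [0,0,0,1.5,0,0,0],
    [0,0,0,1.5,0,0,0],
    [0,0,0,1.5,0,0,0],
    [0,0,0,1.5,0,0,0],
    [0,0,0,1.5,0,0,0],
    [0,0,0,0,0,0,0]
  ]
}}

```text
clock: 27.47
eef_pos: [0.5643, 0.0196, 0.143]
tool_rot: [0.144, 0.955, -0.039, 0.255]
ft_force: [0.2, 0.5, -1.3]
grip_width: 0.0327
grasp_force: 60.0
```

```bash
python3 cs.py
```

```text
27.5 px,py,zz [-0.43  1.36 40.63] rot [-0.01  0.09 -0.09] F deck [-0.1  0.5 -0.1] T [0.05 0.55 0.01] w 32.7
```

Call:
{"method": "move_arm", "body": {
  "deltas": [
    [0,0,0,1.2,0,0,0],
    [0,0,0,1.2,0,0,0],
    [0,0,0,1.2,0,0,0],
    [0,0,0,1.2,0,0,0],
    [0,0,0,1.2,0,0,0],
    [0,0,0,0,0,0,0]
  ]
}}

```text
clock: 27.97
eef_pos: [0.5672, 0.0188, 0.1378]
tool_rot: [0.144, 0.955, -0.039, 0.255]
ft_force: [1.2, 0.1, -0.4]
grip_width: 0.0329
grasp_force: 60.0
```

```bash
python3 cs.py
```

```text
28.0 px,py,zz [-0.42  1.37 34.71] rot [-0.02  0.09 -0.09] F deck [1.4 0.5 0.1] T [-0.01  0.66 -0.01] w 32.9
```

Call:
{"method": "move_arm", "body": {
  "deltas": [
    [0,0,0,1,0,0,0],
    [0,0,0,1,0,0,0],
    [0,0,0,1,0,0,0],
    [0,0,0,1,0,0,0],
    [0,0,0,0.5,0,0,0],
    [0,0,0,0,0,0,0]
  ]
}}

```text
clock: 28.47
eef_pos: [0.5693, 0.0181, 0.134]
tool_rot: [0.144, 0.955, -0.039, 0.255]
ft_force: [-0.1, 0.1, -0.8]
grip_width: 0.0328
grasp_force: 60.0
```

Call:
{"method": "move_arm", "body": {
  "deltas": [
    [0,0,0,0.5,0,0,0],
    [0,0,0,0.5,0,0,0],
    [0,0,0,0,0,0,0]
  ]
}}

```text
clock: 28.72
eef_pos: [0.5697, 0.018, 0.1332]
tool_rot: [0.144, 0.955, -0.039, 0.255]
ft_force: [-0.5, -0.9, -1.7]
grip_width: 0.0323
grasp_force: 60.0
```

```bash
python3 cs.py
```

```text
28.7 px,py,zz [-0.39  1.41 29.37] rot [-0.02  0.08 -0.09] F deck [-0.4 -1.  -0.3] T [0.06 0.64 0.05] w 32.3
```

Call:
{"method": "move_arm", "body": {
  "deltas": [
    [0,0,0,0.5,0,0,0],
    [0,0,0,0.5,0,0,0],
    [0,0,0,0,0,0,0]
  ]
}}

```text
clock: 28.97
eef_pos: [0.5702, 0.0179, 0.1324]
tool_rot: [0.144, 0.955, -0.039, 0.255]
ft_force: [0.2, 0.2, -1.2]
grip_width: 0.033
grasp_force: 60.1
```

```bash
python3 cs.py
```

```text
29.0 px,py,zz [-0.36  1.44 28.37] rot [-0.02  0.08 -0.09] F deck [ 0.1  0.2 -0.1] T [ 0.01  0.58 -0.  ] w 33.0
```

Call:
{"method": "move_arm", "body": {
  "deltas": [
    [0,0,0,0.4,0,0,0],
    [0,0,0,0.4,0,0,0],
    [0,0,0,0,0,0,0]
  ]
}}

```text
clock: 29.22
eef_pos: [0.5705, 0.0179, 0.1321]
tool_rot: [0.143, 0.955, -0.038, 0.255]
ft_force: [-3.8, 0.7, 4.3]
grip_width: 0.033
grasp_force: 60.8
```

```bash
python3 cs.py
```

```text
29.2 px,py,zz [-0.26  1.58 28.01] rot [-0.05  0.07 -0.1 ] F deck [-0.6 -0.4  6.6] T [0.04 0.85 0.01] w 33.0
```

It meets the plate at the expected height with 6.6 N and no side force. I release and retreat.

Call:
{"method": "move_arm", "body": {
  "deltas": [
    [0.45,0,0,0,0,0,0],
    [0.5,0,0,0,0,0,0],
    [0.7,0,0,0,0,0,0],
    [0.9,0,0,0,0,0,0],
    [0.9,0,0,0,0,0,0],
    [0.9,0,0,-10,0,0,0],
    [0.9,0,0,-20,0,0,0],
    [0.9,0,0,-30,0,0,0],
    [0.9,0,0,-30,0,0,0],
    [0.9,0,0,-30,0,0,0]
  ]
}}

```text
clock: 30.05
eef_pos: [0.5122, 0.0354, 0.237]
tool_rot: [0.144, 0.955, -0.039, 0.255]
ft_force: [0.8, 2.1, -0.9]
grip_width: 0.0768
grasp_force: 0.0
```

Call:
{"method": "move_arm", "body": {
  "deltas": [
    [0.9,20,0,-30,0,0,0],
    [0.9,30,0,-20,0,0,0],
    [0.9,30,0,0,0,0,0],
    [0.9,0,0,0,0,0,0],
    [0.9,0,0,0,0,0,0]
  ]
}}

```text
clock: 30.47
eef_pos: [0.4217, 0.0634, 0.2392]
tool_rot: [0.143, 0.956, -0.038, 0.255]
ft_force: [0.4, 0.3, 0.7]
grip_width: 0.0771
grasp_force: 0.0
```

```bash
python3 cl.py 2
```

```text
t 30.5 shift now-frame [-8.0650e+01 -3.0000e-02  1.2842e+02] shift target-frame [-80.49   0.4  128.52] turn [ 0.08 -0.07  0.19] F [0.39 0.27 0.66] w 77.1 g 0.0
```

View pics/c2c.png

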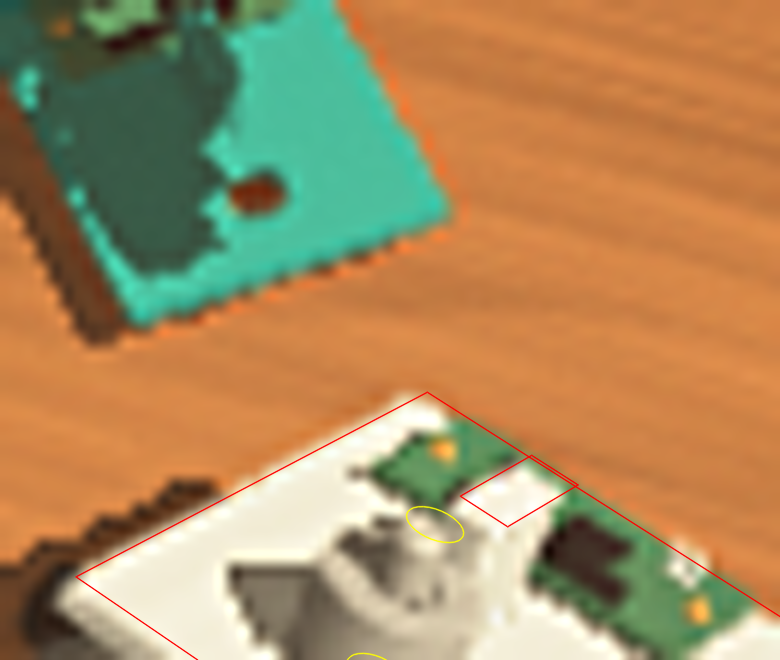

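The collar stands flat on the plate around crop (390,600), with the post tip out of it near (435,530). The carrier is unmoved and the gripper is clear, so I hand in.

```bash
python3 -c "
from workcell import bot
print(bot.job_done())"
```

```text
the job is handed in; nothing more can be done
None
```

The carrier is seated with its feet in the cone, the groove and on the flat, and the collar is home flat on its plate. Both are released, the arm is clear, and the job was handed in at about 30.5 s; no verdict came back.

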